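# Hold a battery cell in the sprung V-cradle of a test fixture

### The job

Make the cell tester ready and take up a measurement: first lower the brass contact puck into the round pocket of the grey fixture, flat on the pocket's floor, and let go of it; then lay the red cell in the green V-cradle, centred along it, with its plus end (white band and button) towards the red post. Press the cell down squarely so that it bears on both sides of the V and the sprung cradle sinks about half of its 10 mm travel, neither left up nor bottomed out, and finish while still holding it pressed like that. Do not drop the puck or the cell, and leave the blue cell, multimeter, tape roll and screwdriver where they are.

Things in the scene. Friction and masses are not known exactly. Their poses are not given: they have to be found in the camera images.
- fixture: grey fixture plate 150 x 140 x 14 mm fixed on the bench. Origin: centre of its underside; z up, x along the V-cradle to the red post, y from the cradle to the round pocket. Pocket centre: y +40 mm; cradle: y -30 mm. In line with the cradle stand a red post (14 mm wide, top 40 mm above the bench) at x +62 mm and a like black post at x -62 mm.
- pocket_floor (a point): centre of the floor of the round pocket in the fixture plate: 40 mm diameter, 7 mm deep below the plate's top, rim chamfered 2 mm; floor 7 mm above the bench. z up.
- cradle (a joint): how far the sprung V-cradle is pressed down, in m: 0 up (at the start), 0.010 bottomed. Spring loaded: with the cell in it, it starts to sink at about 3 N of push from above and needs about 0.7 N more per mm (about 6 N half way, 10 N at the bottom); it moves only straight down and springs back. Its V has a left (+y) and a right (-y) side.
- v_seat (a point): point on the sprung cradle (sinks with it): centre of a 32 mm cell seated in the V; 58.6 mm above the bench with the cradle up. x along the V to the red post, z up. The V, two green plates at 90 degrees, opens upwards, is 50 mm long; its bottom line is 22.6 mm below this point, its upper edges 8.8 mm below, 14 mm either side (17.5 over the outside). A centred cell sticks out 10 mm at each end.
- red_cell: red battery cell, 32 mm diameter, 70 mm long, about 145 g. Origin: its centre; x is its axis, towards the plus end (white band, small steel button; the other end is bare steel). It can roll, so its y and z axes mean nothing. It starts lying in a low grey rest (84 x 44 mm, with 8 mm high ridges along the cell), its centre 20 mm above the bench.
- red_cell_plus (a point): centre of the red cell's plus end face, 35 mm from its centre.
- puck: brass contact puck, a plain disc 36 mm diameter, 18 mm high, foot chamfered 1.5 mm, about 155 g. Origin: centre of its underside, z up. At the start it lies on a round white pad 70 mm wide, 4 mm thick; in the pocket it stands 11 mm out of the plate.
- blue_cell: bystander: blue cell of the same size on a like rest (origin at its centre, x to its plus end). Leave it.
- meter: bystander: orange multimeter, 85 x 175 x 45 mm, lying flat; origin centre of its underside.
- tape_roll: bystander: yellow tape roll, 84 mm diameter, 19 mm high, lying flat; origin centre of its underside.
- screwdriver: bystander: green-handled screwdriver, 170 mm long, lying along its x axis.

How it is judged:
By the outcome, as a careful person would: the job done as asked, in the order asked, and still so for the second after the job is handed in, while the arm keeps its last pose, push and grip.
It also fails if it takes over 69 s, if anything falls off the work surface, if the arm or the gripper's body presses on something with over 40 N, if the wrist force passes 120 N, or if a joint passes its speed limit or range.

### The arm

A 6-joint arm with a two-finger parallel gripper is mounted at the origin on the work surface. World frame = base frame: x ahead of the robot, y to its left, z up, the work surface at z = 0. Lengths are in m, angles in rad, forces in N, time in s.
With the tool pointing down it reaches from about 0.35 to 0.875 m from the base axis. Payload 15.5 kg.
Tool frame: the origin (TCP) lies on the mounting face of the last link; the fingertips stand 173 mm ahead of it and the grasp point (between the pads) lies 155 mm ahead of it; x points along the fingers, z is the direction in which the jaws open and shut, and the axes are right-handed (so a half turn about x gives the same grasp; the last joint's range is limited). The gripper opens to 85 mm and grips with 20 to 120 N. Pads are 22 mm wide; open, the fingers measure 114 mm over their backs; the gripper's body (76 mm by 85 mm) begins 54 mm behind the grasp point. The pads swing forward as they close: fully open they stand 13 mm farther back than shut.
Start: joints at [-1.357, 0.494, 1.345, -0, 1.302, -0.096], TCP at [0.191, -0.595, 0.405] pointing down, gripper open.
Joint ranges: [-2.91, 2.91], [-0.82, 2.16], [0.22, 2.67], [-1.22, 4.37], [0.12, 2.79], [-3.08, 3.08]. Speed limits (rad/s): [1.89, 1.89, 2.57, 3.01, 3.01, 3.01].

### API

Orientations are given as a unit quaternion [x, y, z, w].
In Python, from cell import arm, planner, readout, viewer gives the robot as it stands. Calls block until the motion is done:
- arm.reach(position, orientation): joint-space move of the TCP to a pose.
- arm.line_to(position, frame=None, speed=0.15, stop_force=None): straight line of the TCP; frame=None keeps the orientation; speed is the mean speed in m/s. With stop_force (N) it stops when the force on the tool has changed by that much, and returns True; else False.
- arm.goto_joints(angles): joint-space move.
- arm.grip(opening, grip_force=None): opening from 0.0 (shut) to 1.0 (fully open); grip_force is the grip in N (None keeps the last); returns when the fingers have stopped.
- arm.sleep(seconds).
- planner.solve_ik(position, orientation): joint angles nearest the present ones, or None.
- readout.get_obs(): the state.
- viewer.snapshot(name): name is "side" or "top" or "wrist"; returns a dict with "frame" (384x512x3 uint8, red, green, blue), "vfov" (degrees; the focal length in pixels is half the picture's height over the tangent of half this angle, whatever the lens; pixels are square), "cx", "cy" (the principal point, pixels), "R" (3x3) and "t" (3): a world point X has camera coordinates R X + t. Camera axes: x right, y down, z forward; pixel columns grow to the right and rows downward; lengths in m; the calibration is good to about 2 mm. A picture is of the moment at which its call begins. There is no depth.
A pose or a line that the arm cannot do raises arm.Unreachable and nothing moves.
- arm.sign_off(): hands the job in, once; it reports no verdict.
The state is a dict: "clock": time; "joint_positions": joint angles; "qd": joint speeds; "effort": joint torques, N m; "position": TCP position; "tcp_rot": TCP orientation; "contact_force": force on the tool from outside, world axes, zero at the start; "moment": the same for the moment, N m; "width": opening from 0.0 (shut) to 1.0 (fully open).
Only numpy, scipy, OpenCV 4.12 (cv2) and the standard library are available. Lean on these libraries where they do the work, as an engineer would, in place of code of your own. Each camera call takes 0.05 s, during which the arm holds its last target. There are 200 camera calls.

## Working session

There is one attempt and no reset: what is moved stays moved. The work goes in short steps, each a Python script; the robot and the scene stay as the last script left them, time stands still between calls to the robot, and variables do not carry over. Pictures are saved under pics/ and viewed, about 8 in all and at most 12, crops included, and the job is handed in when it is done.

```bash
mkdir -p pics; ls
python3 - <<'E'
from cell import arm, planner, readout, viewer
import cv2, numpy as np
print(readout.get_obs())
for n in("top","side"):
    s=viewer.snapshot(n); cv2.imwrite(f"pics/{n}0.png",cv2.resize(s["frame"][:,:,::-1],(800,600),interpolation=cv2.INTER_CUBIC))
    print(n,s["vfov"],s["cx"],s["cy"],s["R"],s["t"])
E
```

```text
pics
{'clock': 0.0, 'joint_positions': array([-1.35651224e+00,  4.94185925e-01,  1.34617046e+00, -3.89494539e-06,
        1.30248795e+00, -9.55162631e-02]), 'qd': array([ 0.00078798,  0.00090284, -0.00152724,  0.00110445,  0.00028648,
       -0.00086203]), 'effort': array([-1.39970613e-03, -8.82155728e+01, -3.83859015e+01, -3.06618722e-04,
        1.04920560e-02, -3.21382720e-05]), 'position': array([ 0.1905011 , -0.5950903 ,  0.40408509]), 'tcp_rot': array([ 0.41716516,  0.57148613, -0.41657955,  0.57082249]), 'contact_force': array([ 0.46138635, -0.45789305,  0.02467421]), 'moment': array([-0.01186733, -0.01280111, -0.00335841]), 'width': 0.997848833635942}
top 52.48791468635058 251.46780479130453 197.3720750987748 [[-0.01187806 -0.99979462 -0.01642027]
 [-0.98976275  0.01409145 -0.1420251 ]
 [ 0.14222732  0.01456519 -0.98972685]] [0.01907786 0.56280995 1.06095136]
side 48.28223054121311 257.8471068073101 187.77804114705222 [[-0.91481456 -0.40381235  0.00706396]
 [-0.19472372  0.42567756 -0.88367488]
 [ 0.35383186 -0.80977417 -0.46804787]] [0.54261607 0.1763318  1.10357425]
```

View pics/top0.png

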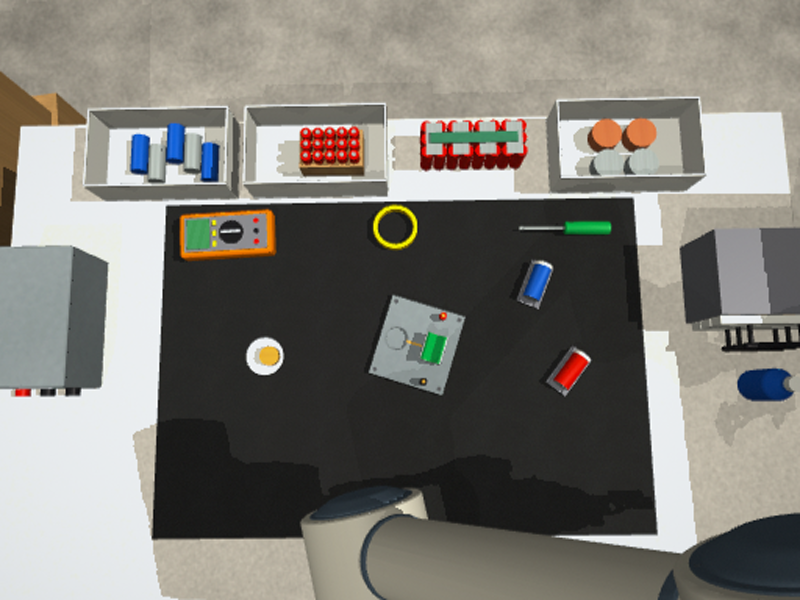

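View pics/side0.png

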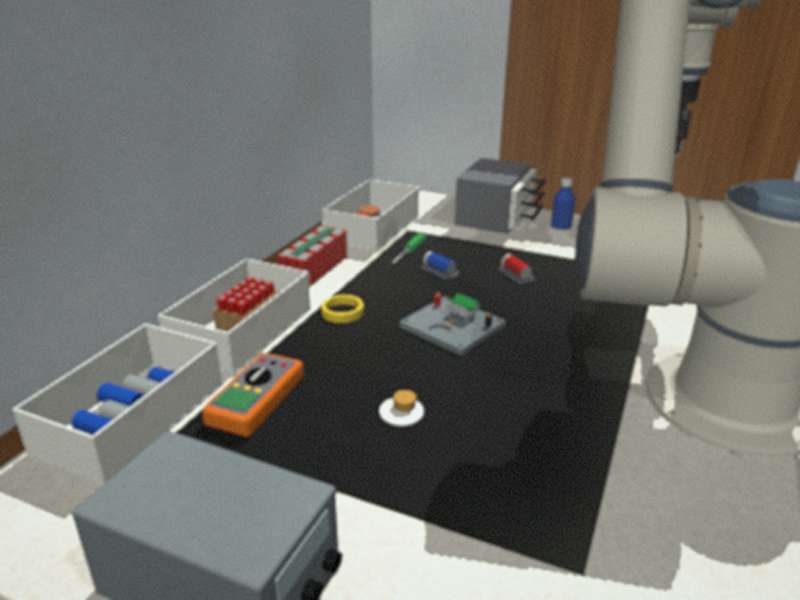

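The top view (800x600) shows the puck at about (269,355) on its pad. The red cell is at (572,370) with its white band at the upper right. The fixture is centred near (417,345), with the red post at (443,316), the black post at (423,381) and the pocket at (397,338). Next: hover over each with the wrist camera.

```bash
cat > h.py <<'E'
from cell import arm, planner, readout, viewer
import cv2, numpy as np
from scipy.spatial.transform import Rotation as Ro
def f(s): return s["frame"].shape[0]/2/np.tan(np.radians(s["vfov"])/2)
def ray(s,u,v,z):
    R=np.array(s["R"]);t=np.array(s["t"]);d=R.T@[(u-s["cx"])/f(s),(v-s["cy"])/f(s),1];c=-R.T@t
    return c+d*(z-c[2])/d[2]
def proj(s,X):
    p=np.array(s["R"])@X+s["t"]; return p[:2]/p[2]*f(s)+[s["cx"],s["cy"]]
def q(a):  # tool down, jaw axis at yaw a
    x=np.array([0,0,-1.]);z=np.array([np.cos(a),np.sin(a),0]);return Ro.from_matrix(np.c_[x,np.cross(z,x),z]).as_quat()
def yaw():
    z=Ro.from_quat(readout.get_obs()["tcp_rot"]).as_matrix()[:,2];return np.arctan2(z[1],z[0])
def near(a,pos):  # of a, a+pi choose the one needing least last-joint travel from 0
    c=[(abs(j[5]),b) for b in(a,a+np.pi) for j in[planner.solve_ik(pos,q(b))] if j is not None];return min(c)[1]
def save(s,n,k=1.5625): cv2.imwrite(f"pics/{n}.png",cv2.resize(s["frame"][:,:,::-1],None,fx=k,fy=k,interpolation=cv2.INTER_CUBIC))
E
python3 - <<'E'
from h import *
import pickle
s=viewer.snapshot("top"); k=1.5625
P={n:ray(s,u/k,v/k,z) for n,u,v,z in[("puck",269,355,.022),("red",572,370,.03),("redp",585,352,.03),("rpost",443,316,.04),("bpost",423,381,.04),("pocket",397,338,.014)]}
for n in P: print(n,P[n].round(3))
print(yaw())
out={"top":s}
for n,c in(("red",P["red"]),("fix",(P["rpost"]+P["bpost"])/2),("puck",P["puck"])):
    r=np.hypot(c[0],c[1]); p=[c[0]*(1-.08/r),c[1]*(1-.08/r),.38]
    arm.reach(p,q(near(np.arctan2(c[1],c[0])+np.pi/2,p))); out[n]=viewer.snapshot("wrist")
    c0=-np.array(out[n]["R"]).T@out[n]["t"]; print(n,p,c0,out[n]["R"][2],readout.get_obs()["clock"],readout.get_obs()["joint_positions"])
    save(out[n],"w_"+n)
pickle.dump(out,open("snaps.pkl","wb"))
im=np.hstack([cv2.resize(cv2.imread(f"pics/w_{n}.png"),(400,300)) for n in("red","fix")]);cv2.imwrite("pics/m.png",im)
E
```

```text
puck [0.483 0.239 0.022]
red [ 0.448 -0.308  0.03 ]
redp [ 0.48  -0.333  0.03 ]
rpost [ 0.548 -0.078  0.04 ]
bpost [ 0.432 -0.04   0.04 ]
pocket [0.512 0.005 0.014]
-1.2610285166449628
red [np.float64(0.38243400925028037), np.float64(-0.26248169371135605), 0.38] [ 0.44268324 -0.30578633  0.34765873] [-0.23712227  0.16430788 -0.95748418] 1.6333 [-7.31529816e-01  3.00200147e-01  1.75989283e+00 -1.29958508e-04
  1.08106829e+00  1.44090861e+00]
fix [np.float64(0.41046138781115943), np.float64(-0.04972808365418093), 0.38] [ 0.4833702  -0.06061935  0.34763883] [-0.28546002  0.0361284  -0.95770941] 2.55 [-2.67650710e-01  2.31521733e-01  1.86728993e+00 -3.13086585e-04
  1.04225152e+00  1.42603594e+00]
puck [np.float64(0.4112041065261422), np.float64(0.2038211525623213), 0.38] [0.47713583 0.23422729 0.34742229] [-0.25839158 -0.12663974 -0.95770359] 3.5917 [ 3.27038320e-01  2.93111029e-01  1.77173466e+00 -3.16543533e-04
  1.07686616e+00  1.44050294e+00]
```

View pics/w_red.png

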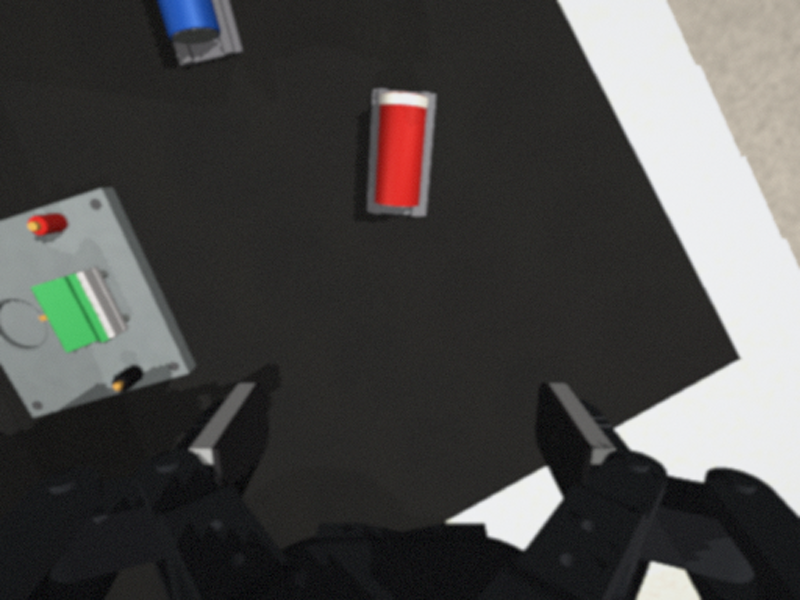

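View pics/w_fix.png

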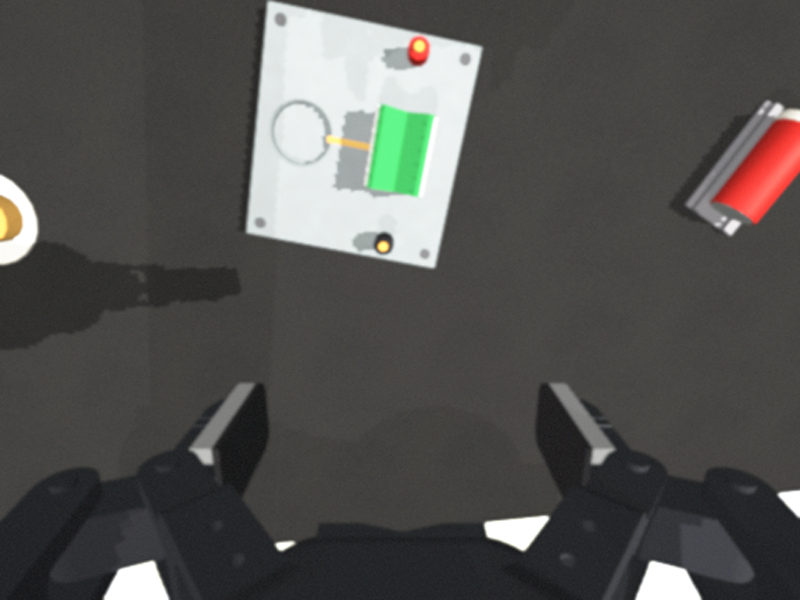

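View pics/w_puck.png

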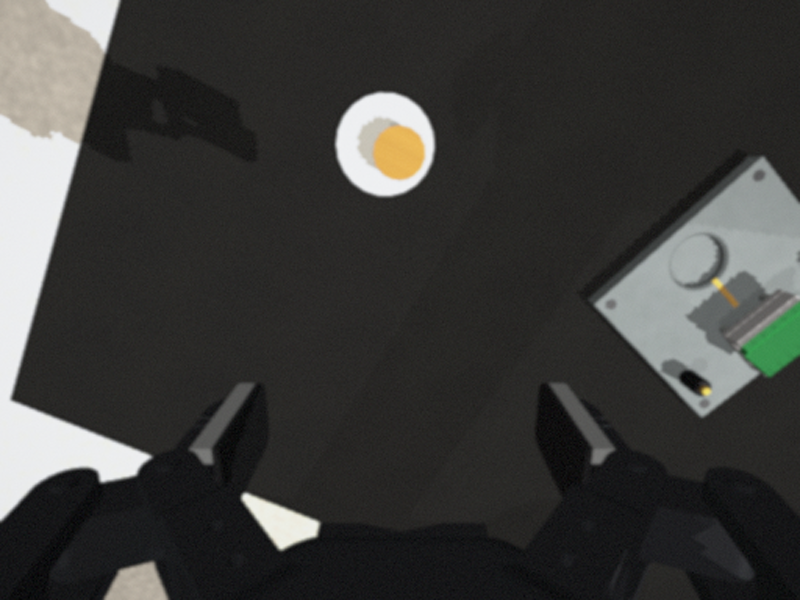

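In w_red, the cell axis runs from the plus end (404,94) to (398,208). In w_fix, the plate corners are (268,1), (482,46), (435,268) and (247,233), the pocket is at (301,132) and the post tops are at (419,46) and (383,246). In w_puck, the puck top is centred at (399,152) and the pad at (385,144).

Run:
```python
from h import *
import pickle
from scipy.optimize import least_squares
S=pickle.load(open("snaps.pkl","rb"));k=1.5625
M=[((75,70,14),(268,1)),((75,-70,14),(482,46)),((-75,-70,14),(435,268)),((-75,70,14),(247,233)),((0,40,14),(301,132)),((62,-30,40),(419,46)),((-62,-30,40),(383,246))]
def fit(s,M,k=k):
    L=np.array([m[0] for m in M])/1e3;U=np.array([m[1] for m in M])/k
    W=lambda p:np.c_[L[:,0]*np.cos(p[2])-L[:,1]*np.sin(p[2])+p[0],L[:,0]*np.sin(p[2])+L[:,1]*np.cos(p[2])+p[1],L[:,2]]
    r=lambda p:np.concatenate([proj(s,x)-u for x,u in zip(W(p),U)])
    o=least_squares(r,[.49,-.05,-.3]);return o.x,o.fun.reshape(-1,2).round(1)
print(fit(S["fix"],M))
M2=[((75,70,14),(762,156)),((-75,70,14),(591,302)),((-75,-70,14),(702,410)),((0,40,14),(698,259)),((-62,-30,40),(707,391))]
print("from puck view",fit(S["puck"],M2))
Mt=[((75,70,14),(393,296)),((75,-70,14),(465,318)),((-75,-70,14),(441,394)),((-75,70,14),(367,371)),((62,-30,40),(443,316)),((-62,-30,40),(423,381))]
print("top",fit(S["top"],Mt))
s=S["puck"];print("puck",ray(s,399/k,152/k,.022),"diam",np.linalg.norm(ray(s,373/k,152/k,.022)-ray(s,425/k,152/k,.022)),"pad diam",np.linalg.norm(ray(s,335/k,144/k,.004)-ray(s,435/k,144/k,.004)))
s=S["top"];print("puck top",ray(s,269/k,355/k,.022))
# red cell: end silhouettes
s=S["red"];a=ray(s,404/k,94/k,.033);b=ray(s,398.5/k,207/k,.033);print("red",a,b,np.linalg.norm(a-b),(a+b)/2,np.degrees(np.arctan2(*(a-b)[1::-1])))
print("camera",-np.array(s["R"]).T@s["t"], "width",np.linalg.norm(ray(s,377/k,160/k,.02)-ray(s,425/k,160/k,.02)))
l=[ray(s,u/k,v/k,0) for u,v in((374,88),(436,93),(428,217),(367,212))];print("rest",np.mean(l,0),[np.linalg.norm(l[i]-l[i-1]).round(4) for i in range(4)], np.degrees(np.arctan2(*(l[0]+l[1]-l[2]-l[3])[1::-1])))
# hough-free centroids
for n,lo,hi,z in(("puck",(5,80,120),(35,255,255),.022),("red",(0,150,80),(8,255,255),.03)):
    h=cv2.cvtColor(S[n]["frame"],cv2.COLOR_RGB2HSV);m=cv2.inRange(h,lo,hi)
    N,_,st,c=cv2.connectedComponentsWithStats(m);print(n,[(st[i].tolist(),c[i].round(1).tolist()) for i in range(1,N) if st[i][4]>100])
```

```text
(array([ 0.50138901, -0.03221434, -0.30865726]), array([[-0.2, -0.5],
       [ 0.3, -0. ],
       [-0.1,  0. ],
       [-0.3,  0. ],
       [-0.5,  0.8],
       [ 0.4, -0.6],
       [ 0.4,  0.6]]))
from puck view (array([ 0.50292377, -0.0288928 , -0.30650726]), array([[-0.2, -2.4],
       [ 1. ,  0.3],
       [-0.2,  3.7],
       [-0.2,  0.1],
       [-0.4, -0.8]]))
top (array([ 0.49946292, -0.03054876, -0.32409875]), array([[-0.1, -0.9],
       [ 0. , -0.4],
       [-0.1,  0.9],
       [ 0.4,  0.4],
       [ 0.1, -0.3],
       [-0.3,  0.3]]))
puck [0.48475599 0.24004638 0.022     ] diam 0.03509152326073759 pad diam 0.0708806239267354
puck top [0.48288202 0.23934968 0.022     ]
red [ 0.47795538 -0.33140921  0.033     ] [ 0.42230839 -0.28886753  0.033     ] 0.07004557252974004 [ 0.45013188 -0.31013837  0.033     ] -37.39762194840345
camera [ 0.44268324 -0.30578633  0.34765873] width 0.03277084197894848
rest [ 0.44955956 -0.30966326  0.        ] [np.float64(0.0851), np.float64(0.0432), np.float64(0.0854), np.float64(0.0458)] -38.10156282687118
puck [([239, 80, 33, 35, 896], [254.8, 97.1])]
red [([240, 67, 32, 65, 1775], [255.5, 98.9]), ([19, 137, 23, 14, 200], [31.1, 142.8])]
```

Run:
```python
from h import *
import pickle
a0=-0.309; p=np.array([.484,.2397]); a=near(a0,[*p,.25]); print("yaw",a)
arm.reach([*p,.25],q(a))
print("hit",arm.line_to([*p,.185],stop_force=10,speed=.06))
arm.grip(0.0,50); o=readout.get_obs(); print(o["width"],o["position"],o["contact_force"],o["clock"])
arm.line_to([*p,.26],speed=.12)
fx=np.array([.5009,-.0318]); R=lambda v:np.array([[np.cos(a0),-np.sin(a0)],[np.sin(a0),np.cos(a0)]])@v
T=Ro.from_quat(q(a)).as_matrix(); 
s=viewer.snapshot("wrist"); d=(-np.array(s["R"]).T@s["t"])-readout.get_obs()["position"]; print("cam off",d)
c=fx+R([0,40.e-3])-1.4*d[:2]   # stand back along camera offset so the pocket is in view
arm.reach([*c,.38],q(a)); s=viewer.snapshot("wrist"); o=readout.get_obs(); save(s,"hold"); pickle.dump((s,o),open("hold.pkl","wb"))
print(o["position"],o["contact_force"],o["width"],o["clock"],o["joint_positions"]); 
zt=.38-.185+.022
print("predicted puck top centre px",proj(s,np.array([*o["position"][:2],zt]))*1.5625, "pocket",proj(s,np.array([*(fx+R([0,.04])),.014]))*1.5625)
```

```text
yaw -0.309
hit False
0.38599682182813794 [0.48404602 0.23968802 0.18546134] [-1.97387248 -1.23810921  9.74428891] 6.175
cam off [ 0.02189268  0.06901643 -0.0322806 ]
[ 0.48256268 -0.08942984  0.37947364] [ 0.74453675  0.10284212 -1.75329406] 0.3800333596107656 8.3667 [-3.05042580e-01  3.36893390e-01  1.70139186e+00  1.98082027e-04
  1.10427362e+00  2.80262886e-03]
predicted puck top centre px [402.22989671 404.55699658] pocket [401.9348568  123.54479738]
```

View pics/hold.png

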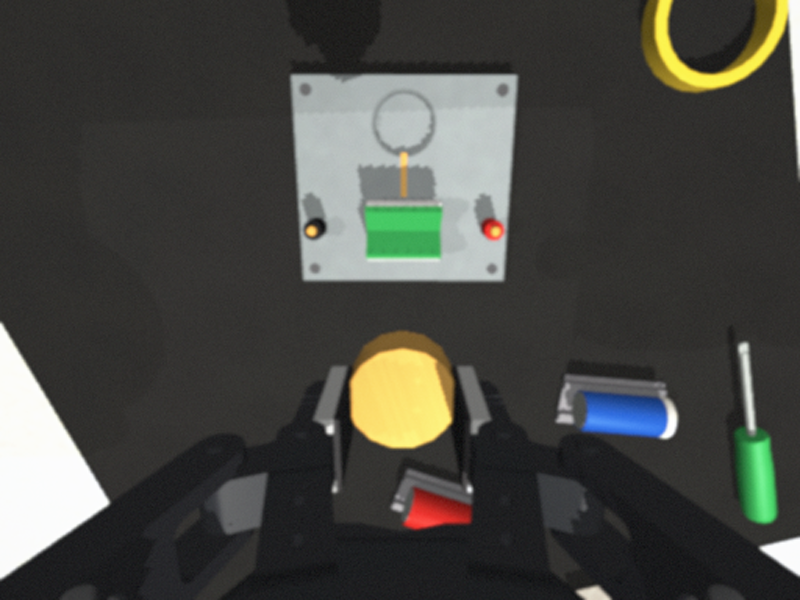

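The puck is held level, its top spanning columns 350–455 and rows 347–448. The plate corners are (290,74), (517,74), (504,281) and (303,281), the pocket is at (404,122) and the posts are at (492,230) and (314,230). I'll place by the difference between puck and pocket as seen in this image.

Run:
```python
from h import *
import pickle
from scipy.optimize import least_squares
s,o=pickle.load(open("hold.pkl","rb"));k=1.5625
M=[((75,70,14),(517,74)),((75,-70,14),(504,281)),((-75,-70,14),(303,281)),((-75,70,14),(290,74)),((0,40,14),(404,122)),((62,-30,40),(492,230)),((-62,-30,40),(314,230))]
L=np.array([m[0] for m in M])/1e3;U=np.array([m[1] for m in M])/k
W=lambda p:np.c_[L[:,0]*np.cos(p[2])-L[:,1]*np.sin(p[2])+p[0],L[:,0]*np.sin(p[2])+L[:,1]*np.cos(p[2])+p[1],L[:,2]]
r=least_squares(lambda p:np.concatenate([proj(s,x)-u for x,u in zip(W(p),U)]),[.5,-.03,-.3]);print(r.x,r.fun.reshape(-1,2).round(1).tolist())
f0=r.x; C=np.array([[np.cos(f0[2]),-np.sin(f0[2])],[np.sin(f0[2]),np.cos(f0[2])]])
pk=f0[:2]+C@[0,.04]
zt=o["position"][2]-.1855+.022
pm=ray(s,402.5/k,397.5/k,zt)[:2]; off=pm-o["position"][:2]
print("pocket",pk,"puck off (fixture axes)",C.T@off,"edges diam",np.linalg.norm(ray(s,350/k,397/k,zt)-ray(s,455/k,397/k,zt)),np.linalg.norm(ray(s,402/k,347/k,zt)-ray(s,402/k,448/k,zt)))
print("target",pk-off, "fix->", C.T@(pk-off-f0[:2]))
```

```text
[ 0.50210412 -0.0314422  -0.30891373] [[0.1, -0.2], [-0.3, -0.5], [-0.0, -0.6], [-0.1, -0.2], [-0.3, 0.3], [2.7, 0.7], [-2.1, 0.7]]
pocket [0.51426508 0.00666437] puck off (fixture axes) [8.56653109e-05 1.94017029e-03] edges diam 0.03341522090668995 0.03579580515433162
target [0.51359361 0.00484209] fix-> [-8.56653109e-05  3.80598297e-02]
```

Run:
```python
from h import *
t=np.array([.5139,.0058]); a=-.309
arm.reach([*t,.225],q(a)); arm.sleep(.3)
print("hit",arm.line_to([*t,.1865],speed=.025,stop_force=6))
o=readout.get_obs(); print(o["position"],o["contact_force"],o["moment"],o["clock"])
save(viewer.snapshot("side"),"x"); s=viewer.snapshot("side")
u,v=proj(s,np.array([.51,.0,.03])).astype(int); c=s["frame"][v-60:v+45,u-70:u+70,::-1]; cv2.imwrite("pics/side1.png",cv2.resize(c,None,fx=5,fy=5,interpolation=cv2.INTER_CUBIC))
```

```text
hit True
[0.51390954 0.00579852 0.18848739] [-0.92116847  0.55360763  8.72379128] [0.00233443 0.12144429 0.0055148 ] 10.7667
```

The puck stopped at TCP z 0.1885, exactly the seated height (0.0030 above the pick height). Release, look, then fetch the cell.

Run:
```python
from h import *
import pickle
t=np.array([.5139,.0058])
arm.grip(1.0); p=readout.get_obs()["position"]; arm.line_to([*t,.26],speed=.12)
aF=-.309; u=np.array([np.cos(aF),np.sin(aF)])
ap=np.radians(-37.7)+np.pi/2; c=np.array([.4497,-.3098])
b=near(ap,[*c,.25]); turn=b-ap; print("turn",turn)
fx=np.array([.5018,-.0317]); C=np.array([[np.cos(aF),-np.sin(aF)],[np.sin(aF),np.cos(aF)]])
print([planner.solve_ik([*(fx+C@[0,-.03]),z],q(aF+np.pi/2+turn)) for z in(.22,.38)])
arm.reach([*c,.25],q(b)); s0=viewer.snapshot("top"); 
print("hit",arm.line_to([*c,.1865],speed=.06,stop_force=12)); arm.grip(0.0,60)
o=readout.get_obs(); print(o["position"],o["width"],o["contact_force"],o["clock"])
arm.line_to([*c,.27],speed=.1)
s=viewer.snapshot("wrist"); o=readout.get_obs(); d=(-np.array(s["R"]).T@s["t"])-o["position"]
r=Ro.from_euler('z',aF+np.pi/2-ap).apply(d)[:2]
v=fx+C@[0,-.03]; 
pos=[*(v-1.2*r),.36]; arm.reach(pos,q(aF+np.pi/2+turn)); s=viewer.snapshot("wrist"); o=readout.get_obs(); save(s,"hold2"); pickle.dump((s,o,turn),open("hold2.pkl","wb"))
print(o["position"],o["contact_force"],o["width"],o["clock"],o["joint_positions"])
```

```text
turn 3.141592653589793
[array([-2.42112018e-01,  5.93747582e-01,  1.84404513e+00, -4.44089210e-16,
        7.03799940e-01,  1.63768431e+00]), array([-2.42112018e-01,  3.43480128e-01,  1.68848666e+00, -4.44089210e-16,
        1.10962586e+00,  1.63768431e+00])]
hit False
[ 0.44985912 -0.30962457  0.18693121] 0.3500135693925893 [1.55481123 3.50028235 9.52765497] 15.25
[ 0.40930442 -0.03290362  0.35970468] [ 0.3767458  0.8154147 -1.4177187] 0.3502330020190409 17.4667 [-2.25807819e-01  2.58583421e-01  1.90268793e+00 -2.05332665e-04
  9.80311715e-01  1.65551646e+00]
```

View pics/hold2.png

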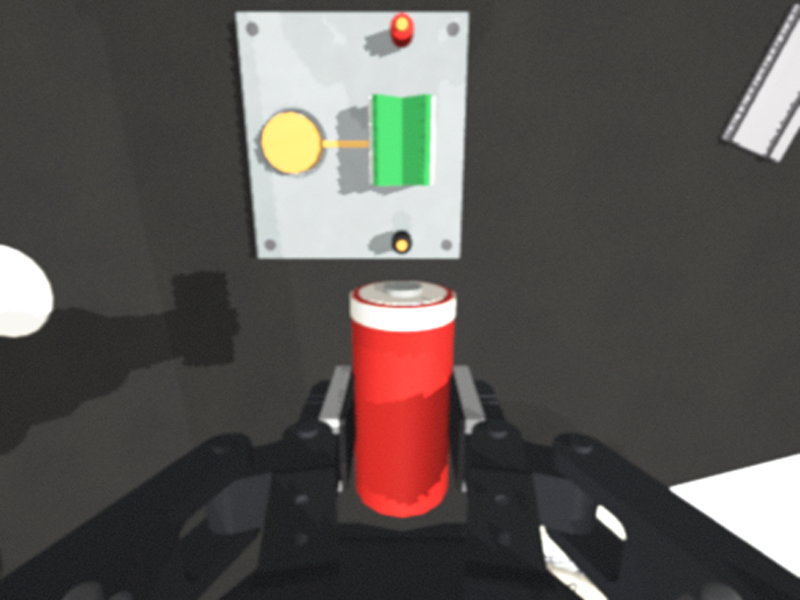

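The puck sits centred in the pocket at (291,142). The cell is held with its plus end (face rows 281–307, columns 350–457) towards the red post at (402,28), and its rear top rim is at (402,515). Plate corners are (237,12), (469,12), (461,259) and (258,259). The V spans columns 372–434, rows 95–186.

Run:
```python
from h import *
import pickle
from scipy.optimize import least_squares
s,o,turn=pickle.load(open("hold2.pkl","rb"));k=1.5625
M=[((75,70,14),(237,12)),((75,-70,14),(469,12)),((-75,-70,14),(461,259)),((-75,70,14),(258,259)),((0,40,25),(291,142)),((25,-16,49.8),(373,95)),((25,-44,49.8),(433,95)),((-25,-16,49.8),(375,186)),((-25,-44,49.8),(431,186))]
L=np.array([m[0] for m in M])/1e3;U=np.array([m[1] for m in M])/k
W=lambda p:np.c_[L[:,0]*np.cos(p[2])-L[:,1]*np.sin(p[2])+p[0],L[:,0]*np.sin(p[2])+L[:,1]*np.cos(p[2])+p[1],L[:,2]]
r=least_squares(lambda p:np.concatenate([proj(s,x)-u for x,u in zip(W(p),U)]),[.5,-.03,-.3]);f=r.x;print(f,r.fun.reshape(-1,2).round(1).tolist())
C=np.array([[np.cos(f[2]),-np.sin(f[2])],[np.sin(f[2]),np.cos(f[2])]])
# cell: along-axis offset e, pitch b (plus end up), lateral l, height h
tcp=o["position"]; A=-.309; D=np.array([[np.cos(A),-np.sin(A)],[np.sin(A),np.cos(A)]])
def pt(p,x,z,y=0):
    e,b,l=p; X=e+x*np.cos(b)-z*np.sin(b); Z=x*np.sin(b)+z*np.cos(b)
    return np.array([*(tcp[:2]+D@[X,l+y]),tcp[2]-.1669+.020+Z])
ob=[(.035,.016,(403,307)),(.035,-.016,(403,281)),(-.035,.016,(402,515))]
rr=least_squares(lambda p:np.concatenate([proj(s,pt(p,x,z))-np.array(u)/k for x,z,u in ob]),[0,0,0]);print("e,pitch,l",rr.x,rr.fun.round(1))
vs=f[:2]+C@[0,-.03]; print("v_seat",vs, "with f_hold", np.array([.5021,-.0314])+C@[0,-.03]); print("tcp rel v (fixture axes)",C.T@(tcp[:2]-vs))
print("target A (rel)",vs-D@[rr.x[0],rr.x[2]])
```

```text
[ 0.50080886 -0.03227439 -0.31149663] [[-0.3, -0.1], [0.6, 0.1], [-0.5, -0.1], [0.4, -0.3], [-0.2, 0.9], [3.2, -0.7], [-3.0, -0.7], [2.6, 0.4], [-2.7, 0.4]]
e,pitch,l [ 0.01185188  0.18703236 -0.00117512] [ -0.2   4.8  -0.3 -14.5   0.5  10.7]
v_seat [ 0.49161435 -0.06083067] with f_hold [ 0.49290549 -0.05995628]
tcp rel v (fixture axes) [-0.08690803  0.00135644]
target A (rel) [ 0.48068115 -0.05610697]
```

Run:
```python
from h import *
import pickle
s,o,turn=pickle.load(open("hold2.pkl","rb"));k=1.5625
tcp=o["position"]; A=-.309; D=np.array([[np.cos(A),-np.sin(A)],[np.sin(A),np.cos(A)]])
print(f(s)*k,s["vfov"], D.T@(-np.array(s["R"]).T@s["t"]-tcp)[:2],tcp)
def pt(p,x,z,y=0):
    e,b,h=p; X=e+x*np.cos(b)-z*np.sin(b); Z=x*np.sin(b)+z*np.cos(b)
    return np.array([*(tcp[:2]+D@[X,y]),tcp[2]-.1669+.020+Z+h])
for p in((0,0,0),(0,.1,0),(0,0,-.01),(.004,0,0),(0,-.1,0)):
    print(p,[ (proj(s,pt(p,x,z,y))*k).round().tolist() for x,z,y in((.035,.016,0),(.035,-.016,0),(-.035,.016,0),(.035,0,.016),(.035,0,-.016))])
```

```text
457.81904528082106 66.47210637566454 [ 0.07334495 -0.00106503] [ 0.40930442 -0.03290362  0.35970468]
(0, 0, 0) [[398.0, 340.0], [399.0, 301.0], [399.0, 579.0], [338.0, 318.0], [459.0, 318.0]]
(0, 0.1, 0) [[397.0, 353.0], [399.0, 300.0], [399.0, 572.0], [336.0, 323.0], [460.0, 323.0]]
(0, 0, -0.01) [[398.0, 326.0], [399.0, 292.0], [399.0, 550.0], [342.0, 307.0], [455.0, 307.0]]
(0.004, 0, 0) [[398.0, 324.0], [399.0, 288.0], [398.0, 567.0], [337.0, 304.0], [459.0, 304.0]]
(0, -0.1, 0) [[398.0, 329.0], [399.0, 303.0], [398.0, 585.0], [339.0, 315.0], [457.0, 315.0]]
```

Bug found: I counted the 20 mm rest height twice. Refitting.

Run:
```python
from h import *
import pickle
from scipy.optimize import least_squares
s,o,turn=pickle.load(open("hold2.pkl","rb"));k=1.5625
tcp=o["position"]; A=-.309; D=np.array([[np.cos(A),-np.sin(A)],[np.sin(A),np.cos(A)]])
def pt(p,x,z,y=0):
    e,b,l=p; X=e+x*np.cos(b)-z*np.sin(b); Z=x*np.sin(b)+z*np.cos(b)
    return np.array([*(tcp[:2]+D@[X,l+y]),tcp[2]-.1669+Z])
ob=[(.035,.016,(403,307)),(.035,-.016,(403,281)),(-.035,.016,(402,515))]
print([(proj(s,pt((0,0,0),x,z))*k).round() for x,z,u in ob])
rr=least_squares(lambda p:np.concatenate([proj(s,pt(p,x,z))-np.array(u)/k for x,z,u in ob]),[0,0,0]);print("e,pitch,l",rr.x,rr.fun.round(1))
```

```text
[array([398., 314.]), array([399., 284.]), array([399., 524.])]
e,pitch,l [ 0.00218181  0.01804778 -0.00119249] [-0.2  0.4 -0.3 -2.1  0.5  1.8]
```

```bash
cat >> h.py <<'E'
A=-.310; D=np.array([[np.cos(A),-np.sin(A)],[np.sin(A),np.cos(A)]])
def rd(b=0,n=5):
    F=[];P=[];M=[]
    for _ in range(n):
        arm.sleep(.06);o=readout.get_obs();F.append(o["contact_force"]);P.append(o["position"]);M.append(o["moment"])
    F=np.mean(F,0);M=np.mean(M,0);return np.r_[D.T@F[:2],F[2],D.T@M[:2],M[2]]-b,np.mean(P,0),o["clock"]
E
python3 - <<'E'
from h import *
import pickle
turn=np.pi; t=np.array([.4910,-.0591]); np.set_printoptions(precision=4,suppress=True)
arm.reach([*t,.262],q(A+np.pi/2+turn)); arm.line_to([*t,.232],speed=.05); arm.sleep(.4)
b,p,c=rd(); print(b,p,c); np.save("base.npy",b)
print(arm.line_to([*t,.2235],speed=.015,stop_force=4))
print(*rd(b))
s=viewer.snapshot("side");u,v=proj(s,np.array([*t,.06])).astype(int); cr=s["frame"][v-50:v+50,u-65:u+65,::-1]; cv2.imwrite("pics/side2.png",cv2.resize(cr,None,fx=6,fy=6,interpolation=cv2.INTER_CUBIC))
E
```

```text
[-0.1126  0.2319 -1.4391  0.0128  0.0202 -0.0019] [ 0.491  -0.0591  0.232 ] 19.4917
True
[ 1.1019  1.7085  4.6791  0.2775 -0.2782  0.0394] [ 0.491  -0.059   0.2247] 20.275
```

View pics/side2.png

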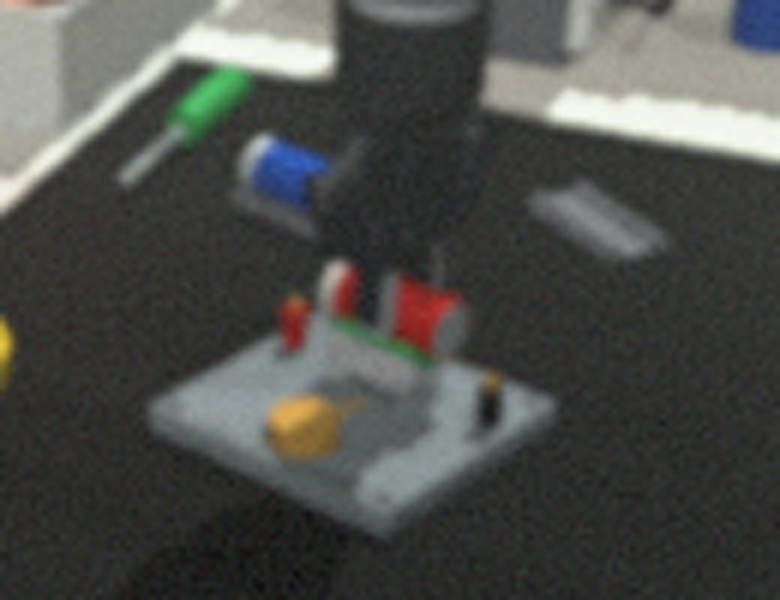

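The side view shows the puck low in its pocket and the cell level in the V, plus end at the red post. The reading is 4.7 N at 0.8 mm below first contact, with 1.7 N sideways. I'll press to about 5 mm and null the side force.

Run:
```python
from h import *
np.set_printoptions(precision=4,suppress=True); b=np.load("base.npy"); t=np.array([.4910,-.0591]); y=.0003
for z in(.2235,.222,.2205):
    arm.line_to([*(t+D@[0,y]),z],speed=.02); F,p,c=rd(b); print(z,y,F,p,c)
for _ in range(4):
    if abs(F[1])<.6: break
    y0,f0=y,F[1]; y+=np.clip(.0002*F[1],-.0004,.0004)
    arm.line_to([*(t+D@[0,y]),.2205],speed=.01); F,p,c=rd(b); print("adj",y,F,p,c)
```

```text
0.2235 0.0003 [ 1.7717 -0.1159  5.4423  0.0165 -0.3431  0.0843] [ 0.4911 -0.0589  0.2235] 20.8667
0.222 0.0003 [ 1.6972 -0.1363  6.3845 -0.0611 -0.378   0.0611] [ 0.4911 -0.0589  0.2221] 21.4083
0.2205 0.0003 [ 1.7556 -0.3585  7.2451 -0.0756 -0.3148  0.0643] [ 0.4911 -0.0589  0.2206] 21.95
```

Run:
```python
from h import *
w=viewer.snapshot("wrist")["frame"];t=viewer.snapshot("top")["frame"][110:270,90:430]
im=np.hstack([cv2.resize(w,(400,300)),cv2.resize(t,(400,300))])[:,:,::-1]; cv2.imwrite("pics/fin.png",im)
s=viewer.snapshot("wrist")
for x in(.0351,-.0351,):
  for dz in (.016,-.016): print((proj(s,np.array([*(np.array([.4921,-.0595])+D@[x,0]),.0536+dz]))*400/512).round())
```

```text
[200. 155.]
[200. 140.]
[200. 261.]
[200. 230.]
```

View pics/fin.png

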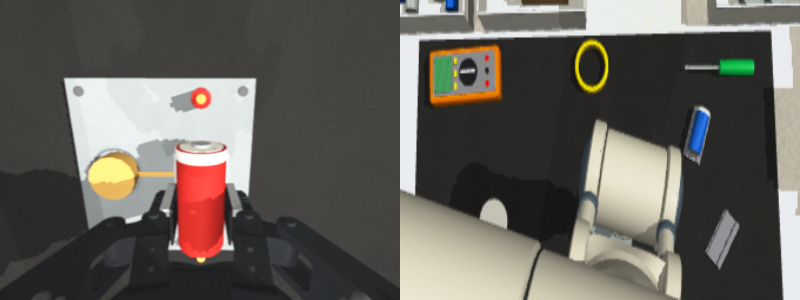

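The final view shows the cell in the V on the cradle line, plus end (200,145) towards the red post (201,98), with the puck in its pocket. The bystanders are where they were. Handing in.

Run:
```python
from h import *
b=np.load("base.npy"); print(*rd(b)); arm.sign_off()
```

```text
[ 1.69336059 -0.34400309  7.26303953 -0.08172606 -0.3125649   0.05052881] [ 0.4911338  -0.05884969  0.22060973] 22.3917
the job is handed in; nothing more can be done
```

The tester is set up and the job is handed in at about 22.4 s. The puck is in the pocket and released, and the arm is still holding the red cell pressed in the V-cradle, plus end towards the red post. The sign-off gives no verdict.

- **Puck:** it stopped at 7.0 mm above the bench, the pocket floor's height. The later views show it centred in the pocket.
- **Press depth:** the cell centre is about 4.9 mm below the height for the cradle fully up. The steady push is 7.3 N, which includes about 1.4 N of cell weight. The force rose about 0.65 N per mm, so the cradle is moving and has not bottomed. Going by force alone, the depth could be anywhere from about 4 to 6 mm.
- **Bearing on both sides:** the sideways force is only -0.34 N against 7.3 N down, so both sides of the V carry load about equally.
- **Bystanders:** the last top view shows no change in the blue cell, multimeter, tape roll or screwdriver.

**What disagreed:**
- The camera estimates of the fixture and of the held parts differed by 1–2 mm, and by nearly 3 mm between the top and wrist cameras in one direction. I used compromise positions, so the cell should be centred along the V to within about 1–2 mm.
- A steady 1.7 N along the cell's axis remained, which I took to be friction and left alone.

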